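Find the full slide box with the balance

TASK

One of the two identical closed yellow slide boxes is full and the other is empty: find out which by setting a box on the pan of the check balance, whose pan sinks only under the full box. Finish with the full box resting flat, lid up, near the middle of the pan with the pan down, and the empty box lying flat, lid up, on the floor of the blue tray. Set the boxes down gently, without dropping or ramming them, and leave the other things on the bench where they are.

Things in the scene. Friction and masses are not known exactly. Their poses are not given: they have to be found in the camera images.
- box_a: closed yellow slide box with black seam and latch, lid up: 92 mm long (its x), 54 mm wide (y), 38 mm tall (z up). Origin: centre of the underside. Rigid; grip it across the width. One of box_a and box_b is full (about 240 g), the other empty (about 100 g); which one changes from run to run and cannot be seen. Stands on the bench at the start.
- box_b: closed yellow slide box with black seam and latch, lid up: 92 mm long (its x), 54 mm wide (y), 38 mm tall (z up). Origin: centre of the underside. Rigid; grip it across the width. One of box_a and box_b is full (about 240 g), the other empty (about 100 g); which one changes from run to run and cannot be seen. Stands on the bench at the start.
- beam (a joint): tilt of the balance beam in rad, positive as the pan goes down: -0.12 (stop) with the pan empty or under the empty box, +0.12 (stop) under the full box, reached within about 1.5 s of letting go. The tipping point is a load of about 165 g.
- pan_top (a point): centre of the upper face of the balance pan, a flat rimless steel disc 140 mm across and 5 mm thick, about 178 mm above the bench when up and 142 mm when down. A linkage keeps the pan level; it sways under 3 mm sideways. A push of some 1 to 2 N brings it down. z up.
- balance: white check balance, fixed: foot 130 (x) x 200 (y) x 18 mm, column 130 mm tall; aluminium beam 336 mm along its y, pivot 125 mm up; pan over the +y end, 150 mm from the column; brass counterweight at the -y end (top under 175 mm). On its +x face a red needle hangs before a white scale; its tip swings to -y as the pan sinks. Origin: underside centre.
- tray: blue open tray for empties fixed to the bench, 180 mm (its x) by 160 mm (its y) outside, 30 mm tall, walls and floor 5 mm thick. Origin: centre of its underside, z up.
- reagent: amber bottle, 66 mm across, 150 mm tall, bystander; origin under its centre
- beaker: open glass beaker, 76 mm across, 90 mm tall, bystander; origin under its centre
- petri: closed petri dish, 92 mm across, 17 mm tall, bystander; origin under its centre
- jar: white jar with red lid, 60 mm across, 75 mm tall, bystander; origin under its centre
- marker: white and blue marker pen lying down, 132 mm long, 15 mm thick, bystander; origin under its middle, x along it
- carton: white carton 70 x 120 x 65 mm tall, bystander; origin under its centre
Not all that is in view belongs to the job. What is meant by the tray is not grey, and is the smaller of those in its own colour.

How it is judged (in metres and radians):
At the end, for the whole second after the job is handed in: One box rests on the pan, its centre within 40 mm of the pan's centre, with the beam tilted pan-down beyond 0.08 rad (so it is the full one); the other (empty) box lies on the floor of the blue tray; both flat with lid up (within 0.12 rad) and at rest (((horizontal distance between box_a and pan_top below 0.04 m and z of box_a in the frame of pan_top between -0.006 and 0.008 m and x of box_b in the frame of tray between -0.075 and 0.075 m and y of box_b in the frame of tray between -0.065 and 0.065 m and z of box_b in the frame of tray below 0.011 m) or (horizontal distance between box_b and pan_top below 0.04 m and z of box_b in the frame of pan_top between -0.006 and 0.008 m and x of box_a in the frame of tray between -0.075 and 0.075 m and y of box_a in the frame of tray between -0.065 and 0.065 m and z of box_a in the frame of tray below 0.011 m)) and value of joint beam above 0.08 rad and linear speed of each of box_a, box_b below 0.02 m/s and angle between each of box_a, box_b's own z axis and vertical below 0.12 rad); the robot touches nothing.
It fails at once if a bystander (bottle, beaker, petri dish, jar, marker or carton) is shifted by more than 30 mm (distance of any of reagent, beaker, petri, jar, marker, carton from where it was at the start of the episode above 0.03 m).
It fails at once if a box is dropped or rammed (over 25 N) onto the balance (contact force between any of box_a, box_b and balance above 25 N).
It fails at once if a box is dropped or rammed (over 30 N) onto the tray (contact force between any of box_a, box_b and tray above 30 N).
It also fails if it takes over 72 s, if anything falls off the work surface, if the arm or the gripper's body presses on something with over 40 N, if the wrist force passes 120 N, or if a joint passes its speed limit or range.

ROBOT

A 6-joint arm with a two-finger parallel gripper is mounted at the origin on the work surface. World frame = base frame: x ahead of the robot, y to its left, z up, the work surface at z = 0. Lengths are in m, angles in degrees, forces in N, time in s.
With the tool pointing down it reaches from about 0.35 to 0.875 m from the base axis. Payload 4.2 kg.
Tool frame: the origin (TCP) lies between the finger pads; the fingertips stand 25 mm ahead of it and the grasp point (between the pads) lies 6 mm ahead of it (r.tips_ahead is the distance from the TCP to the fingertips, in m); z points along the fingers, y is the direction in which the jaws open and shut (so a half turn about z gives the same grasp; the last joint's range is limited). The gripper opens to 87 mm and grips with 3 to 60 N. Pads are 19 mm wide; open, the fingers measure 117 mm over their backs; the gripper's body (75 mm by 190 mm) begins 51 mm behind the grasp point.
Start: joints at [-53.308, 22.042, 0.453, 0, -68.411, -14.817], TCP at [0.233, -0.58, 0.248] pointing down, gripper open.
Joint ranges: [-179.83, 179.83], [-69.29, 118.12], [-61.27, 80.66], [-181.25, 117.63], [-171.15, -9.14], [-177.46, 177.46]. Speed limits (degrees/s): [159.86, 159.86, 180, 180, 180, 180].

INTERFACE

Orientations are given as a 3x3 rotation matrix whose columns are the frame's x, y, z axes.
In Python, from station import r, vision, finish_job gives the robot as it stands.
- The arm moves only by the shell command python3 -m jog 'ROWS'. ROWS is a JSON object of lists of equal length, an entry for each row: "rot": the turn, a rotation vector about the world's x, y, z in degrees, a list of three; "delta_pos": the shift along the world's x, y, z in mm, a list of three; "grip": the opening in per cent of the stroke, from 0 (shut) to 100 (fully open). A call has 1 to 10 rows; each row shifts and turns the commanded pose from where the row before left it; what a row does not reach is not made up. A row lasts 1/12 s, in which the tool goes at most 41.7 mm and 7.16 degrees, less where a joint would pass 70% of its speed; a pose out of reach is approached as far as the arm can. A call with a gripper value outside its range is refused whole. The fingers move at their own pace and stop on an object; the grip force is fixed at half the most. Time passes only in rows, so rows that do not move let the fingers close. It gives the time, the measured TCP pose, the force and the opening at its end, in the units of the state.
- r.sense(): the state, without advancing time (a new reading comes with each control period).
- vision.capture(name): name is "scene" or "side" or "wrist"; returns a dict with "frame" (400x640x3 uint8, red, green, blue), "K" (3x3 intrinsics, pixels), "xyz" and "orientation" of the camera in the world. Camera axes: x right, y up, looking along -z (the intrinsics and any distortion apply to the point x, -y, -z); pixel columns grow to the right and rows downward; lengths in m; the calibration is good to about 2 mm. A picture is of the moment at which its call begins. There is no depth.
- finish_job(): hands the job in, once; it reports no verdict.
The state is a dict: "time_s": time; "joints": joint angles; "joint_velocities": joint speeds; "effort": joint torques, N m; "tcp_pos": TCP position; "ee_rot": TCP orientation; "wrist_force": force on the tool from outside, world axes, zero at the start; "moment": the same for the moment, N m; "gripper_width": opening from 0.0 (shut) to 1.0 (fully open).
Only numpy, scipy, OpenCV 4.12 (cv2) and the standard library are available. Lean on these libraries where they do the work, as an engineer would, in place of code of your own. Each camera call takes 0.05 s, during which the arm holds its last target. There are 200 camera calls.

## Working session

There is one attempt and no reset: what is moved stays moved. The work goes in short steps, Python scripts to look and compute and a shell command to move; the robot and the scene stay as the last step left them, time stands still between calls to the robot, and variables do not carry over. Pictures are saved under pics/ and viewed, about 8 in all and at most 12, crops included, and the job is handed in when it is done.

```bash
ls; mkdir -p pics; cat > h.py <<'E'
import numpy as np, cv2, json
from station import r, vision
def snap(n, tag):
    c=vision.capture(n); cv2.imwrite(f'pics/{tag}.png', c['frame'][:,:,::-1])
    np.savez(f'pics/{tag}.npz', frame=c['frame'],K=np.array(c['K']),xyz=np.array(c['xyz']),R=np.array(c['orientation']),dist=np.array(c.get('distortion',[0,0,0,0,0]),dtype=float)); return c
def load(tag): return np.load(f'pics/{tag}.npz')
def ray(c,u,v):
    p=cv2.undistortPoints(np.array([[[u,v]]],float),c['K'],c['dist'])[0,0]
    d=c['R']@np.array([p[0],-p[1],-1]); return c['xyz'],d/np.linalg.norm(d)
def plane(c,u,v,z):
    o,d=ray(c,u,v); return o+d*(z-o[2])/d[2]
def tri(obs):
    A=np.zeros((3,3));b=np.zeros(3)
    for c,u,v in obs:
        o,d=ray(c,u,v);P=np.eye(3)-np.outer(d,d);A+=P;b+=P@o
    x=np.linalg.solve(A,b)
    return x,[float(np.linalg.norm((np.eye(3)-np.outer(d,d))@(x-o))) for o,d in (ray(*q) for q in obs)]
def proj(c,p):
    q=c['R'].T@(np.array(p)-c['xyz']); q=np.array([q[0],-q[1],-q[2]])
    return cv2.projectPoints(q[None],np.zeros(3),np.zeros(3),c['K'],c['dist'])[0].ravel()
E
python3 - <<'E'
from h import *
for n in ['scene','side','wrist']:
    c=snap(n,n+'0'); print(n,[k for k in c],np.round(c['xyz'],3),np.round(c['orientation'],2).tolist(),np.round(c['K'],1).tolist(), c.get('distortion'))
s=r.sense(); print({k:np.round(v,3).tolist() for k,v in s.items()})
a=[load(n+'0')['frame'] for n in ['scene','side']]
E
```

```text
pics
scene ['frame', 'K', 'xyz', 'orientation'] [1.272 0.975 1.033] [[-0.76, -0.38, 0.52], [0.65, -0.47, 0.6], [0.01, 0.8, 0.6]] [[500.2, 0.0, 314.5], [0.0, 500.2, 209.5], [0.0, 0.0, 1.0]] None
side ['frame', 'K', 'xyz', 'orientation'] [ 0.189 -1.076  1.437] [[0.97, 0.17, -0.16], [-0.23, 0.74, -0.64], [0.01, 0.66, 0.76]] [[483.7, 0.0, 319.7], [0.0, 483.7, 195.1], [0.0, 0.0, 1.0]] None
wrist ['frame', 'K', 'xyz', 'orientation'] [ 0.172 -0.603  0.384] [[-0.37, -0.9, -0.22], [0.93, -0.36, -0.09], [0.0, -0.24, 0.97]] [[328.2, 0.0, 318.9], [0.0, 328.2, 198.2], [0.0, 0.0, 1.0]] None
{'time_s': 0.15, 'joints': [-53.31, 22.079, 0.4, -0.02, -68.411, -14.817], 'joint_velocities': [-0.046, -0.121, 0.304, 0.046, -0.026, 0.034], 'effort': [-0.001, -39.105, 18.759, 4.222, 0.012, -0.0], 'tcp_pos': [0.233, -0.58, 0.247], 'ee_rot': [[-0.928, -0.372, -0.001], [-0.372, 0.928, 0.001], [0.0, 0.002, -1.0]], 'wrist_force': [-0.488, 0.164, -0.176], 'moment': [0.015, 0.001, 0.006], 'gripper_width': 1.0}
```

View pics/scene0.png

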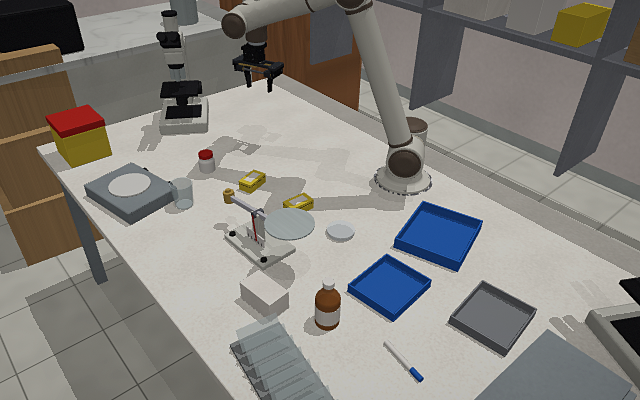

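View pics/side0.png

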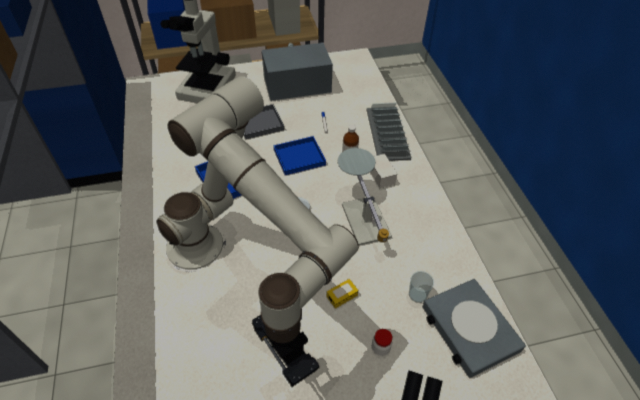

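Scene view: two yellow boxes at (252,181) and (298,203), the balance pan at (290,223), and blue trays at (390,286) and (438,235), with a grey one at (492,317). Side view: one box at (343,292), with the other hidden by the arm, a blue tray at (300,155), and the pan at (356,161). Next I measure all of these.

```bash
cat > m.py <<'E'
from h import *
def blobs(c,lo,hi,amin=60):
    h=cv2.cvtColor(c['frame'],cv2.COLOR_RGB2HSV); m=cv2.inRange(h,lo,hi); m=cv2.morphologyEx(m,cv2.MORPH_CLOSE,np.ones((5,5)))
    cs,_=cv2.findContours(m,cv2.RETR_EXTERNAL,cv2.CHAIN_APPROX_NONE); return [k for k in cs if cv2.contourArea(k)>amin]
def topfit(c,k,z):
    P=np.array([plane(c,*p,z)[:2] for p in cv2.convexHull(k)[:,0].astype(float)])
    (x,y),(w,h),a=cv2.minAreaRect((P*1000).astype(np.float32))
    if w<h: w,h,a=h,w,a+90
    return np.round([x,y,w,h,(a+90)%180-90],1)
E
python3 - <<'E'
from m import *
for n in ['scene0','side0']:
    c=load(n)
    for k in blobs(c,(20,120,80),(35,255,255)): 
        M=k.reshape(-1,2).mean(0); print(n,'yel',M.round(),cv2.contourArea(k),topfit(c,k,.03))
    for k in blobs(c,(100,150,50),(125,255,255),400):
        M=k.reshape(-1,2).mean(0)
        if 180<M[0]<500: print(n,'blue',M.round(),cv2.contourArea(k),topfit(c,k,.03), cv2.approxPolyDP(cv2.convexHull(k),6,True)[:,0].tolist())
# pan in scene: ellipse approx
S=load('scene0');D=load('side0')
print('pan',tri([(S,290,223),(D,356,161)]))
for nm,u,v,z in [('petri',340,233,.017),('bottlecap',328,286,.15),('jar',206,154,.075),('beaker',181,180,.09),('carton',264,284,.065)]: print(nm,plane(S,u,v,z).round(3))
print('weight tip',tri([(S,228,194),(D,383,234)]))
a=S['frame'][140:320,180:480]; b=D['frame'][120:320,190:490]
im=np.vstack([cv2.resize(a,None,fx=2,fy=2,interpolation=2)[:300],cv2.resize(b,None,fx=2,fy=2,interpolation=2)[:0]])
cv2.imwrite('pics/crop1.png',cv2.resize(a,None,fx=2.6,fy=2.6,interpolation=2)[:,:,::-1])
E
```

```text
scene0 yel [298. 202.] 328.5 [424.1 -87.1 108.1  88.7  -1.4]
scene0 yel [228. 196.] 93.5 [ 583.9 -278.7   90.2   34.4   57.2]
scene0 yel [252. 181.] 390.5 [ 468.4 -301.9  131.9   84.2   19.1]
scene0 yel [ 80. 144.] 1463.0 [ 828.9 -976.   395.4  200.6   79.9]
scene0 yel [580.  23.] 1844.5 [-2378.4  -519.1  1183.9   321.8    19.9]
scene0 blue [389. 286.] 3053.0 [468.  366.9 199.3 169.8   6.6] [[386, 254], [430, 279], [393, 321], [347, 291]]
scene0 blue [439. 236.] 3679.0 [181.8 310.1 275.5 213.2  18.6] [[423, 201], [482, 221], [457, 271], [393, 246]]
side0 yel [341. 293.] 491.0 [ 460.4 -320.7  101.7   67.4   18.5]
side0 yel [383. 233.] 60.5 [ 669.8 -119.3   37.3   32.5   72.1]
side0 blue [299. 155.] 1213.0 [456.  343.3 178.9 176.4   6.7] [[313, 137], [324, 164], [285, 173], [274, 146]]
pan (array([0.62343221, 0.11958961, 0.17463522]), [0.0016835967480692497, 0.0016835967480692152])
petri [0.411 0.103 0.017]
bottlecap [0.683 0.348 0.15 ]
jar [ 0.535 -0.498  0.075]
beaker [ 0.699 -0.379  0.09 ]
carton [0.753 0.173 0.065]
weight tip (array([ 0.63774162, -0.1799856 ,  0.11421262]), [0.0003216858360457818, 0.00032168583604570347])
```

View pics/crop1.png

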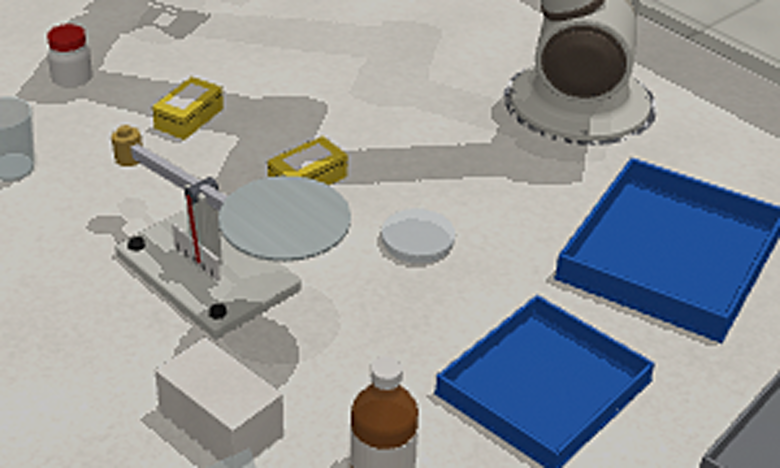

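The blue trays at (390,286) and (438,235) measure about 180x170 mm and about 250 mm. The smaller blue one at (390,286), near (0.46,0.35), is the tray meant, and the crop confirms it. The boxes are at roughly (0.46,-0.31) and (0.43,-0.09). I move over them for the wrist camera.

```bash
python3 -m jog '{"delta_pos":[[14,32,8],[14,32,8],[14,32,8],[14,32,8],[14,32,8],[14,32,8],[14,32,8],[14,32,8],[14,32,8],[14,32,8]],"rot":[[0,0,0],[0,0,0],[0,0,0],[0,0,0],[0,0,0],[0,0,0],[0,0,0],[0,0,0],[0,0,0],[0,0,0]],"grip":[100,100,100,100,100,100,100,100,100,100]}'; python3 -m jog '{"delta_pos":[[14,32,8],[10,28,8],[0,0,0],[0,0,0]],"rot":[[0,0,0],[0,0,0],[0,0,0],[0,0,0]],"grip":[100,100,100,100]}'
python3 - <<'E'
from m import *
snap('wrist','w1');snap('side','s1')
for n in ['w1','s1']:
    c=load(n)
    for k in blobs(c,(20,120,80),(35,255,255)):
        M=k.reshape(-1,2).mean(0); print(n,M.round(),cv2.contourArea(k),topfit(c,k,.038),topfit(c,k,.0))
E
```

```text
time_s: 0.98
tcp_pos: [0.373, -0.2583, 0.3278]
ee_rot: [[-0.928, -0.372, 0.0], [-0.372, 0.928, 0.0], [-0.0, 0.0, -1.0]]
wrist_force: [0.7, -0.1, -0.5]
gripper_width: 1.003
time_s: 1.32
tcp_pos: [0.3973, -0.1987, 0.3439]
ee_rot: [[-0.927, -0.376, 0.001], [-0.376, 0.927, 0.0], [-0.001, -0.0, -1.0]]
wrist_force: [-0.4, -0.3, -1.2]
gripper_width: 0.998
w1 [118. 266.] 97.5 [ 644.6 -416.1   65.6   11.7   13.7] [ 671.  -432.7   71.2   12.7   13.7]
w1 [376. 206.] 2600.0 [ 422.2 -101.8   93.5   60.2   -2. ] [429.5 -91.5 101.6  65.3  -2. ]
w1 [224. 176.] 2781.0 [ 460.7 -312.    93.7   59.    19. ] [ 471.3 -319.6  101.8   64.1   19. ]
s1 [342. 293.] 497.0 [ 459.5 -324.7  100.    66.2   19.3] [ 466.9 -304.3  102.8   68.    19.3]
s1 [315. 243.] 412.5 [ 420.5 -111.6   93.1   74.6   -1.5] [426.8 -85.4  95.6  76.6  -1.5]
```

View pics/w1.png

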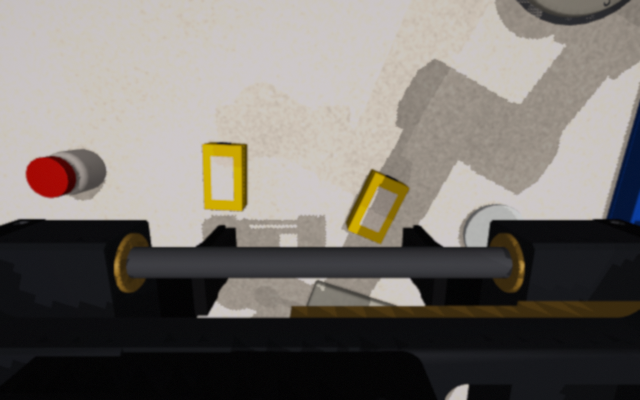

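The wrist view shows box 1 at (224,176) and box 2 at (376,206), with the petri dish at (493,228). The gripper hides what lies right under the TCP. Next I triangulate the label centres to check height, then the pan.

```bash
cat >> m.py <<'E'
def labels(c):
    out=[]
    for k in blobs(c,(20,120,80),(35,255,255),200):
        m=np.zeros(c['frame'].shape[:2],np.uint8); cv2.drawContours(m,[cv2.convexHull(k)],-1,255,-1)
        h=cv2.cvtColor(c['frame'],cv2.COLOR_RGB2HSV); w=cv2.inRange(h,(0,0,120),(180,90,255))&cv2.erode(m,np.ones((3,3)))
        n,_,st,ce=cv2.connectedComponentsWithStats(w)
        if n>1:
            i=1+np.argmax(st[1:,4]); out.append((ce[i].round(1),int(st[i,4])))
    return out
E
python3 - <<'E'
from m import *
W=load('w1');D=load('s1');S=load('scene0')
lw,ld,ls=labels(W),labels(D),labels(S); print(lw,ld,ls)
for a in lw:
  for b in ld:
    x,e=tri([(W,*a[0]),(D,*b[0])])
    if max(e)<.01: print(a[0],b[0],x.round(4),np.round(e,4))
# pan ellipse in scene0, side1: grabCut-like by colour distance
D=load('s1')
for n,c,(u,v) in [('scene',S,(290,223)),('side',D,(356,161))]:
    f=cv2.GaussianBlur(c['frame'],(3,3),0); m=np.zeros((402,642),np.uint8)
    cv2.floodFill(f.copy(),m,(u,v),0,(5,)*3,(5,)*3,4|(255<<8)|cv2.FLOODFILL_MASK_ONLY)
    k=max(cv2.findContours(m[1:-1,1:-1],0,1)[0],key=cv2.contourArea); print(n,cv2.fitEllipse(cv2.convexHull(k)),cv2.contourArea(k),topfit(c,k,.178))
print(proj(S,(.6234,.1196,.178)),proj(D,(.6234,.1196,.178)))
E
```

```text
[(array([378.1, 208.9]), 851), (array([221.7, 177.9]), 934)] [(array([342.1, 290.2]), 144), (array([319.9, 239.1]), 47)] [(array([297.8, 200. ]), 91), (array([251.4, 176.6]), 76), (array([587.,   2.]), 3)]
[378.1 208.9] [319.9 239.1] [ 0.4325 -0.0941  0.0273] [0.0074 0.0074]
[221.7 177.9] [342.1 290.2] [ 0.4627 -0.3153  0.0371] [0.0009 0.0009]
[221.7 177.9] [319.9 239.1] [ 0.3957 -0.2654  0.2748] [0.0001 0.0001]
scene ((285.9851379394531, 205.9869842529297), (59.07533645629883, 67.66770935058594), 156.23377990722656) 1953.5 [581.9  47.1 297.1 139.4  58.3]
side ((353.7077331542969, 158.46475219726562), (29.666528701782227, 42.88717269897461), 122.07139587402344) 700.0 [631.7 131.4 172.7 131.6  68.1]
[289.39350141 222.18004731] [355.62018781 160.20471866]
```

```bash
python3 -m jog '{"delta_pos":[[3,14,-18],[3,14,-18],[3,14,-18],[3,14,-18],[3,14,-18],[3,14,-18],[3,10,-18],[4,6,-18],[0,0,0]],"rot":[[0,0,-4],[0,0,-4],[0,0,-4],[0,0,-4],[0,0,-4],[0,0,-4],[0,0,0],[0,0,0],[0,0,0]],"grip":[100,100,100,100,100,100,100,100,100]}'
```

```text
time_s: 2.17
tcp_pos: [0.4196, -0.1004, 0.196]
ee_rot: [[-0.999, 0.039, -0.008], [0.039, 0.999, -0.0], [0.008, -0.0, -1.0]]
wrist_force: [-1.0, -0.7, 0.3]
gripper_width: 0.998
```

```bash
python3 - <<'E'
from m import *
W=load('w1');S=load('scene0');D=load('s1')
print(plane(W,378.1,208.9,.038),plane(W,221.7,177.9,.038))
# box2 top-face far edge: triangulate from side hull centroid (full blob)
print(tri([(W,378.1,208.9),(S,297.8,200)]))
c=snap('side','s2'); print([(k.reshape(-1,2).mean(0).round(),topfit(c:=load('s2'),k,.038)) for k in blobs(load('s2'),(20,120,80),(35,255,255))])
print(labels(load('s2')))
c=snap('wrist','w2'); print([(k.reshape(-1,2).mean(0).round(),topfit(load('w2'),k,.038)) for k in blobs(load('w2'),(20,120,80),(35,255,255))])
print(r.sense()['tcp_pos'],r.sense()['wrist_force'])
E
```

```text
[ 0.42296046 -0.09781596  0.038     ] [ 0.46331759 -0.31503318  0.038     ]
(array([ 0.42226162, -0.09747049,  0.03846463]), [0.0007721829826070999, 0.0007721829826070152])
[(array([342., 293.]), array([ 459.6, -324.7,   99.8,   66.6,   19. ])), (array([315., 243.]), array([ 420.3, -111.3,   92.8,   75.3,   -1.5]))]
[(array([342.1, 290.2]), 144), (array([315.5, 239.8]), 112)]
[(array([519., 267.]), array([505.7,  93.8,  42.9,   8.5,   4.4])), (array([ 97., 206.]), array([ 425.5, -312.2,   82.4,   34.9,  -88. ])), (array([321., 190.]), array([421.8, -97.9,  93.1,  53.5,  -1.7]))]
[ 0.42146623 -0.10094893  0.19921192] [ 0.62832819 -0.94229456 -0.01976095]
```

Box 2 is at (0.422,-0.098), its top measures 38.5 mm from two views, and its yaw is -1.7°. I descend and grip.

```bash
python3 -m jog '{"delta_pos":[[0,3,-36],[0,0,-36],[0,0,-36],[0,0,-36],[0,0,-20],[0,0,-5],[0,0,0],[0,0,0]],"rot":[[0,0,0],[0,0,0],[0,0,0],[0,0,0],[0,0,0],[0,0,0],[0,0,0],[0,0,0]],"grip":[100,100,100,100,100,100,100,100]}'; python3 -m jog '{"delta_pos":[[0,0,0],[0,0,0],[0,0,0],[0,0,0],[0,0,0],[0,0,0],[0,0,0],[0,0,0]],"rot":[[0,0,0],[0,0,0],[0,0,0],[0,0,0],[0,0,0],[0,0,0],[0,0,0],[0,0,0]],"grip":[60,50,50,50,50,50,50,50]}'
```

```text
time_s: 2.93
tcp_pos: [0.4233, -0.0974, 0.0318]
ee_rot: [[-0.999, 0.037, 0.003], [0.037, 0.999, 0.0], [-0.003, 0.0, -1.0]]
wrist_force: [0.4, -0.1, 0.2]
gripper_width: 1.001
time_s: 3.6
tcp_pos: [0.422, -0.0969, 0.0308]
ee_rot: [[-0.999, 0.037, 0.0], [0.037, 0.999, -0.0], [-0.0, -0.0, -1.0]]
wrist_force: [-0.8, -0.5, 5.0]
gripper_width: 0.612
```

```bash
python3 -m jog '{"delta_pos":[[0,0,10],[0,0,25],[0,0,35],[0,0,35],[0,0,35],[0,0,35],[0,0,35],[0,0,20],[0,0,0],[0,0,0]],"rot":[[0,0,0],[0,0,0],[0,0,0],[0,0,0],[0,0,0],[0,0,0],[0,0,0],[0,0,0],[0,0,0],[0,0,0]],"grip":[40,40,40,40,40,40,40,40,40,40]}'; python3 -m jog '{"delta_pos":[[12,12,0],[22,24,0],[24,26,0],[24,26,0],[24,26,0],[24,26,0],[24,26,0],[22,24,0],[12,14,0],[4,4,0]],"rot":[[0,0,0],[0,0,0],[0,0,0],[0,0,0],[0,0,0],[0,0,0],[0,0,0],[0,0,0],[0,0,0],[0,0,0]],"grip":[40,40,40,40,40,40,40,40,40,40]}'; python3 - <<'E'
from m import *
for n in ['scene','side','wrist']: snap(n,n+'3')
f=np.hstack([cv2.resize(load('scene3')['frame'][150:320,200:400],None,fx=2,fy=2),cv2.resize(load('side3')['frame'][90:260,260:460],None,fx=2,fy=2)]);g=cv2.resize(load('wrist3')['frame'],(400,250)); 
o=np.zeros((590,800,3),np.uint8);o[:340]=f;o[340:,:400]=g; cv2.imwrite('pics/v3.png',o[:,:,::-1]); print(r.sense()['wrist_force'],r.sense()['tcp_pos'])
E
```

```text
time_s: 4.43
tcp_pos: [0.4218, -0.0967, 0.261]
ee_rot: [[-0.999, 0.037, 0.002], [0.037, 0.999, 0.001], [-0.002, 0.001, -1.0]]
wrist_force: [0.4, 0.0, -2.0]
gripper_width: 0.617
time_s: 5.27
tcp_pos: [0.6151, 0.114, 0.2563]
ee_rot: [[-0.999, 0.035, -0.005], [0.035, 0.999, -0.002], [0.005, -0.002, -1.0]]
wrist_force: [0.0, -0.7, -1.0]
gripper_width: 0.616
[ 0.01998171 -0.78523236 -1.63722516] [0.61320823 0.11123147 0.25811732]
```

View pics/v3.png

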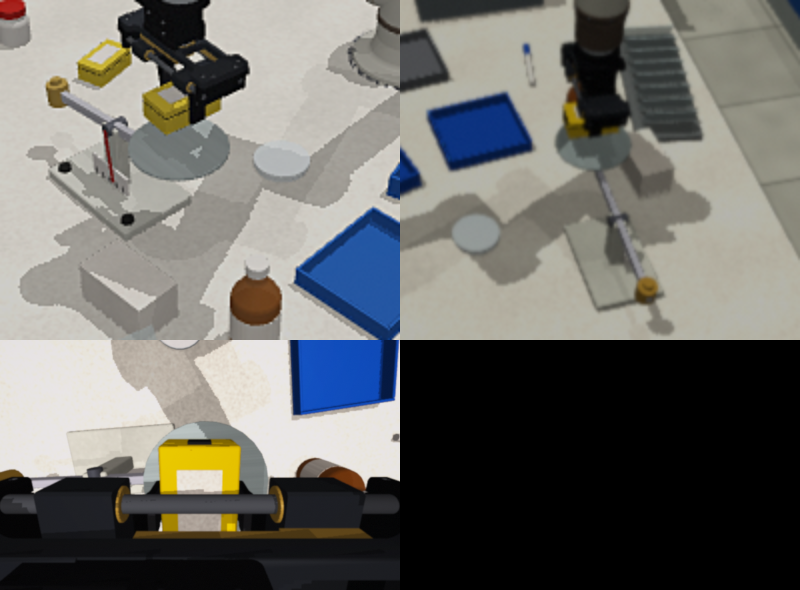

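The view shows box 2 held over the pan, wrist crop about (200,490), with the pan rim visible around it. I use the rim to refine the pan centre.

```bash
python3 - <<'E'
from m import *
W=load('wrist3'); h=cv2.cvtColor(W['frame'],cv2.COLOR_RGB2HSV)
print(h[140,328],h[200,260],h[120,328],h[200,425],h[200,215], h[200,440])
lab=h; m=cv2.inRange(h,(85,15,60),(110,80,230)); m[:110]=0;m[235:]=0;m[:,:225]=0;m[:,440:]=0
m=cv2.morphologyEx(m,cv2.MORPH_OPEN,np.ones((3,3)))
k=max(cv2.findContours(m,0,1)[0],key=cv2.contourArea); print(cv2.boundingRect(k),cv2.contourArea(k))
pts=np.array([p for p in cv2.convexHull(k)[:,0] if p[1]<225],float)
from scipy.optimize import least_squares
for z in (.170,.178):
    P=np.array([plane(W,*p,z)[:2] for p in pts]); s=least_squares(lambda q:np.hypot(*(P-q[:2]).T)-q[2],[.62,.12,.07],loss='soft_l1',f_scale=.002); print(z,s.x.round(4),len(P),np.abs(s.fun).max())
# scene: hull of pan now
for n in ['scene3','side3']:
    c=load(n); u,v=proj(c,(.623,.120,.178)); print(n,u,v,[proj(c,(.623+.07*np.cos(t),.12+.07*np.sin(t),.178)).round(0).tolist() for t in np.arange(8)*np.pi/4])
E
```

```text
[ 81  14 131] [ 26 255 233] [ 16  29 167] [ 40   5 170] [ 22  21 220] [ 17  10 235]Traceback (most recent call last):
  File "<stdin>", line 6, in <module>
ValueError: max() iterable argument is empty
```

```bash
python3 - <<'E'
from m import *
from scipy.optimize import least_squares
for n,(x0,x1,y0,y1),vm in [('wrist3',(200,460,110,232),232),('scene0',(255,325,195,250),999),('s1',(330,385,143,178),999)]:
    W=load(n); h=cv2.cvtColor(W['frame'],cv2.COLOR_RGB2HSV)
    m=cv2.inRange(h,(60,9,60),(115,70,230)); z=np.zeros_like(m); z[y0:y1,x0:x1]=m[y0:y1,x0:x1]
    z=cv2.morphologyEx(cv2.morphologyEx(z,cv2.MORPH_OPEN,np.ones((3,3))),cv2.MORPH_CLOSE,np.ones((5,5)))
    k=max(cv2.findContours(z,0,1)[0],key=cv2.contourArea); print(n,cv2.boundingRect(k),cv2.contourArea(k))
    H=cv2.convexHull(k)[:,0].astype(float); H=H[(H[:,1]<y1-3)&(H[:,1]>y0)&(H[:,0]>x0)&(H[:,0]<x1-1)]
    for zz in (.172,.178):
        P=np.array([plane(W,*p,zz)[:2] for p in H]); s=least_squares(lambda q:np.hypot(*(P-q[:2]).T)-q[2],[.62,.12,.07],loss='soft_l1',f_scale=.002); print(zz,s.x.round(4),len(P),np.abs(s.fun).max().round(4))
E
```

```text
wrist3 (254, 131, 174, 101) 4816.5
0.172 [0.6277 0.1197 0.0702] 25 0.0008
0.178 [0.6256 0.1196 0.0683] 25 0.0008
scene0 (264, 208, 51, 32) 1233.5
0.172 [0.6218 0.1156 0.0702] 27 0.0017
0.178 [0.6264 0.1216 0.0697] 27 0.0017
s1 (338, 148, 37, 27) 735.5
0.172 [0.6264 0.1218 0.0685] 25 0.0014
0.178 [0.6243 0.1162 0.0682] 25 0.0014
```

```bash
python3 -m jog '{"delta_pos":[[6,4,-12],[6,4,-14],[0,0,-12],[0,0,-4],[0,0,-2],[0,0,-2],[0,0,-2],[0,0,-2],[0,0,-2],[0,0,0]],"rot":[[0,0,0],[0,0,0],[0,0,0],[0,0,0],[0,0,0],[0,0,0],[0,0,0],[0,0,0],[0,0,0],[0,0,0]],"grip":[40,40,40,40,40,40,40,40,40,40]}'
```

```text
time_s: 6.25
tcp_pos: [0.626, 0.119, 0.2088]
ee_rot: [[-0.999, 0.037, 0.001], [0.037, 0.999, 0.0], [-0.001, 0.0, -1.0]]
wrist_force: [-0.5, -0.5, 0.7]
gripper_width: 0.614
```

```bash
python3 -m jog '{"delta_pos":[[0,0,0],[0,0,0]],"rot":[[0,0,0],[0,0,0]],"grip":[40,40]}'; python3 - <<'E'
from m import *
snap('scene','sc4'); c=load('sc4')
cv2.imwrite('pics/v4.png',cv2.resize(c['frame'][150:300,200:400],None,fx=4,fy=4,interpolation=2)[:,:,::-1])
print(r.sense()['wrist_force'],r.sense()['tcp_pos'])
E
```

```text
time_s: 6.42
tcp_pos: [0.626, 0.1191, 0.2089]
ee_rot: [[-0.999, 0.037, 0.0], [0.037, 0.999, 0.0], [-0.0, 0.0, -1.0]]
wrist_force: [0.4, 0.4, 0.1]
gripper_width: 0.618
[0.49210669 0.3102094  0.60309632] [0.62597188 0.11909312 0.2088547 ]
```

View pics/v4.png

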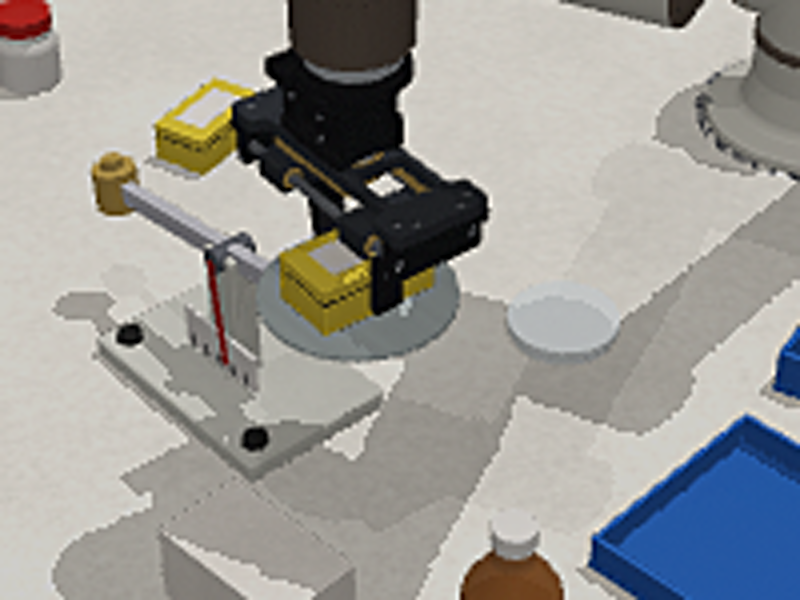

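Box 2 sits on the pan: the wrist force changed from -1.6 N to about +0.5 N, and the needle is still at the pan-up side. I go 2 mm more, then open and wait.

```bash
python3 -m jog '{"delta_pos":[[0,0,-1],[0,0,-1],[0,0,0],[0,0,0],[0,0,0],[0,0,0],[0,0,0],[0,0,0],[0,0,0],[0,0,0]],"rot":[[0,0,0],[0,0,0],[0,0,0],[0,0,0],[0,0,0],[0,0,0],[0,0,0],[0,0,0],[0,0,0],[0,0,0]],"grip":[40,40,65,70,80,100,100,100,100,100]}';  python3 -m jog '{"delta_pos":[[0,0,0],[0,0,0],[0,0,0],[0,0,0],[0,0,0],[0,0,0],[0,0,0],[0,0,0],[0,0,0],[0,0,0]],"rot":[[0,0,0],[0,0,0],[0,0,0],[0,0,0],[0,0,0],[0,0,0],[0,0,0],[0,0,0],[0,0,0],[0,0,0]],"grip":[100,100,100,100,100,100,100,100,100,100]}'; python3 - <<'E'
from m import *
snap('scene','sc5'); c=load('sc5')
cv2.imwrite('pics/v5.png',cv2.resize(c['frame'][150:300,200:400],None,fx=4,fy=4,interpolation=2)[:,:,::-1])
E
```

```text
time_s: 7.3
tcp_pos: [0.6259, 0.119, 0.2065]
ee_rot: [[-0.999, 0.037, -0.0], [0.037, 0.999, -0.0], [0.0, -0.0, -1.0]]
wrist_force: [0.3, -0.3, -0.9]
gripper_width: 0.982
time_s: 8.13
tcp_pos: [0.6259, 0.119, 0.2065]
ee_rot: [[-0.999, 0.037, -0.0], [0.037, 0.999, -0.0], [0.0, -0.0, -1.0]]
wrist_force: [1.2, 0.8, -0.3]
gripper_width: 1.001
```

View pics/v5.png

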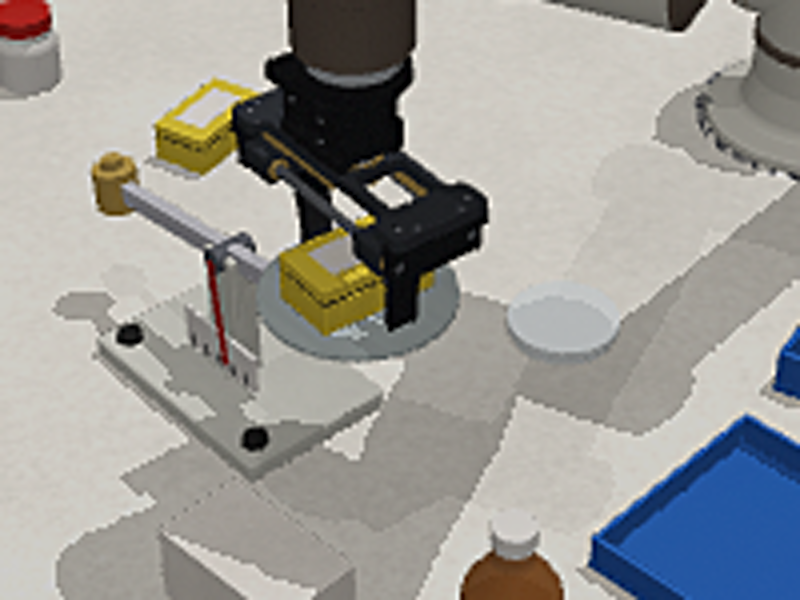

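The needle is unchanged 1.3 s after release and the pan is still up, so box 2 is the empty one. I re-grip it and carry it to the tray.

```bash
python3 -m jog '{"delta_pos":[[0,0,0],[0,0,0],[0,0,0],[0,0,0],[0,0,0],[0,0,0],[0,0,0],[0,0,5],[0,0,20],[0,0,30]],"rot":[[0,0,0],[0,0,0],[0,0,0],[0,0,0],[0,0,0],[0,0,0],[0,0,0],[0,0,0],[0,0,0],[0,0,0]],"grip":[60,40,40,40,40,40,40,40,40,40]}';  python3 -m jog '{"delta_pos":[[-8,12,5],[-20,28,0],[-22,30,0],[-22,30,0],[-22,30,0],[-22,30,0],[-22,30,0],[-18,26,0],[-10,15,0],[0,0,0]],"rot":[[0,0,0],[0,0,3],[0,0,3],[0,0,3],[0,0,0],[0,0,0],[0,0,0],[0,0,0],[0,0,0],[0,0,0]],"grip":[40,40,40,40,40,40,40,40,40,40]}'; python3 - <<'E'
from m import *
s=r.sense(); print(s['wrist_force'],s['tcp_pos'],s['ee_rot'][1])
for n in ['wrist','side','scene']: snap(n,n+'6')
for n in ['wrist3','wrist6','side6','scene6']:
    c=load(n)
    for k in blobs(c,(100,140,50),(125,255,255),500):
        M=k.reshape(-1,2).mean(0); q=cv2.approxPolyDP(cv2.convexHull(k),6,True)[:,0].tolist(); t=topfit(c,k,.03)
        if np.hypot(t[0]-460,t[1]-350)<150: print(n,M.round(),t,q)
o=np.zeros((500,800,3),np.uint8); o[:250,:400]=cv2.resize(load('wrist6')['frame'],(400,250)); o[:250,400:]=cv2.resize(load('wrist3')['frame'],(400,250));o[250:,:400]=cv2.resize(load('scene6')['frame'],(400,250));o[250:,400:]=cv2.resize(load('side6')['frame'][90:215,210:410],(400,250)); cv2.imwrite('pics/v6.png',o[:,:,::-1])
E
```

```text
time_s: 9.02
tcp_pos: [0.6241, 0.1186, 0.2587]
ee_rot: [[-0.999, 0.037, -0.008], [0.038, 0.999, -0.002], [0.008, -0.003, -1.0]]
wrist_force: [0.4, -0.4, -0.4]
gripper_width: 0.618
time_s: 9.85
tcp_pos: [0.4578, 0.3529, 0.2668]
ee_rot: [[-0.992, -0.124, 0.0], [-0.124, 0.992, 0.001], [-0.0, 0.001, -1.0]]
wrist_force: [0.3, -0.2, -0.7]
gripper_width: 0.618
[ 0.25618674 -0.19760312 -0.65433132] [0.45776731 0.35294769 0.26675109] [-0.12421138  0.99225513  0.00113443]
wrist3 [548.  52.] [491.4 356.  172.6 118.2 -84.9] [[639, 0], [629, 96], [470, 118], [465, 0]]
wrist6 [336. 143.] [444.1 357.2 157.5 147.8 -83.4] [[252, 96], [395, 97], [387, 225], [255, 168]]
side6 [299. 155.] [455.8 343.5 179.3 177.    6.5] [[312, 137], [325, 163], [286, 174], [274, 146]]
scene6 [389. 286.] [468.  366.9 199.3 169.9   6.6] [[386, 254], [430, 279], [393, 321], [347, 291]]
```

View pics/v6.png

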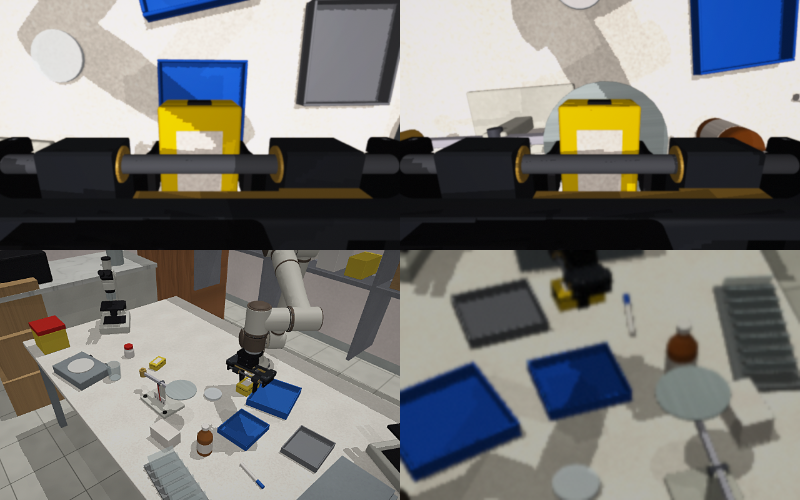

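The box is held above the small blue tray, with the tray's near rim at (252,96)-(395,97) in the wrist image. Next: triangulating its rim corners.

```bash
python3 - <<'E'
from m import *
W=load('wrist6');D=load('side6');S=load('scene6')
print('-x+y',tri([(W,395,97),(D,274,146)]),tri([(W,395,97),(S,430,279)]),tri([(D,274,146),(S,430,279)]))
print('-x-y',tri([(W,252,96),(S,386,254)]))
for p in [(252,96),(395,97)]: print('W rim',plane(W,*p,.03))
for p in [(274,146),(312,137)]: print('D back z.03',plane(D,*p,.03))
for p in [(325,163),(286,174)]: print('D front z0',plane(D,*p,.0))
for p in [(386,254),(430,279),(347,291)]: print('S z.03',plane(S,*p,.03))
print('S near z0',plane(S,393,321,0))
E
```

```text
-x+y (array([0.36238087, 0.42820552, 0.0193311 ]), [0.0007799020683491216, 0.0007799020683489562]) (array([0.3627108 , 0.42576032, 0.03086814]), [0.0002257209765677868, 0.00022572097656757605]) (array([0.36088204, 0.42253204, 0.02614945]), [0.0019689035700851593, 0.001968903570085243])
-x-y (array([0.38027304, 0.27161871, 0.02810799]), [0.0009348293252987682, 0.000934829325298575])
W rim [0.38079556 0.27116977 0.03      ]
W rim [0.36248671 0.42611886 0.03      ]
D back z.03 [0.361807   0.41660035 0.03      ]
D back z.03 [0.53045871 0.43655633 0.03      ]
D front z0 [0.55542299 0.30066675 0.        ]
D front z0 [0.38505333 0.27413305 0.        ]
S z.03 [0.38161411 0.27384012 0.03      ]
S z.03 [0.36211575 0.42514769 0.03      ]
S z.03 [0.57487974 0.30984368 0.03      ]
S near z0 [0.53412109 0.44692145 0.        ]
```

Tray centre is (0.461,0.3595), yaw 6.8°, and the rim measures about 29 mm. I lower the box there.

```bash
python3 -m jog '{"delta_pos":[[1,2,-20],[1,2,-35],[1,2,-35],[0,0,-35],[0,0,-35],[0,0,-30],[0,0,-20],[0,0,-8],[0,0,-4],[0,0,-2]],"rot":[[0,0,0],[0,0,0],[0,0,0],[0,0,0],[0,0,0],[0,0,0],[0,0,0],[0,0,0],[0,0,0],[0,0,0]],"grip":[40,40,40,40,40,40,40,40,40,40]}';  python3 -m jog '{"delta_pos":[[0,0,-2],[0,0,-1],[0,0,-1],[0,0,0],[0,0,0]],"rot":[[0,0,0],[0,0,0],[0,0,0],[0,0,0],[0,0,0]],"grip":[40,40,40,40,40]}'
```

```text
time_s: 10.83
tcp_pos: [0.4638, 0.3558, 0.0428]
ee_rot: [[-0.993, -0.119, 0.001], [-0.119, 0.993, 0.0], [-0.001, 0.0, -1.0]]
wrist_force: [0.2, 0.7, -1.3]
gripper_width: 0.622
time_s: 11.25
tcp_pos: [0.463, 0.3563, 0.0392]
ee_rot: [[-0.993, -0.12, 0.001], [-0.12, 0.993, 0.001], [-0.001, 0.001, -1.0]]
wrist_force: [-0.3, 0.1, -1.2]
gripper_width: 0.617
```

```bash
python3 -m jog '{"delta_pos":[[0,0,-1],[0,0,-1],[0,0,-1],[0,0,-1],[0,0,0],[0,0,0]],"rot":[[0,0,0],[0,0,0],[0,0,0],[0,0,0],[0,0,0],[0,0,0]],"grip":[40,40,40,40,40,40]}'
```

```text
time_s: 11.75
tcp_pos: [0.4628, 0.356, 0.0344]
ee_rot: [[-0.993, -0.12, -0.0], [-0.12, 0.993, -0.0], [0.0, -0.0, -1.0]]
wrist_force: [-0.6, -0.3, -1.4]
gripper_width: 0.62
```

```bash
python3 -m jog '{"delta_pos":[[0,0,-1],[0,0,0],[0,0,0]],"rot":[[0,0,0],[0,0,0],[0,0,0]],"grip":[40,40,40]}';python3 -m jog '{"delta_pos":[[0,0,-1],[0,0,0],[0,0,0]],"rot":[[0,0,0],[0,0,0],[0,0,0]],"grip":[40,40,40]}'
```

```text
time_s: 12.0
tcp_pos: [0.4629, 0.3561, 0.0335]
ee_rot: [[-0.993, -0.12, 0.0], [-0.12, 0.993, 0.0], [-0.0, 0.0, -1.0]]
wrist_force: [0.7, 0.5, 0.1]
gripper_width: 0.616
time_s: 12.25
tcp_pos: [0.463, 0.3561, 0.0336]
ee_rot: [[-0.993, -0.12, 0.0], [-0.12, 0.993, 0.0], [-0.0, 0.0, -1.0]]
wrist_force: [-1.6, -1.2, 5.3]
gripper_width: 0.617
```

Contact at +5 N, on the floor. I release, rise, and move toward box 1 at (0.463,-0.315), yaw 19°.

```bash
python3 -m jog '{"delta_pos":[[0,0,1],[0,0,0],[0,0,0],[0,0,0],[0,0,0],[0,0,6],[0,0,25],[0,0,38],[0,0,38],[0,0,38]],"rot":[[0,0,0],[0,0,0],[0,0,0],[0,0,0],[0,0,0],[0,0,0],[0,0,0],[0,0,0],[0,0,0],[0,0,0]],"grip":[60,70,90,90,90,90,90,90,90,90]}'; python3 -m jog '{"delta_pos":[[0,-15,30],[0,-30,20],[0,-38,10],[0,-38,0],[0,-38,0],[0,-38,0],[0,-38,0],[0,-38,0],[0,-38,0],[0,-38,0]],"rot":[[0,0,0],[0,0,3],[0,0,3],[0,0,3],[0,0,3],[0,0,0],[0,0,0],[0,0,0],[0,0,0],[0,0,0]],"grip":[100,100,100,100,100,100,100,100,100,100]}'; python3 -m jog '{"delta_pos":[[0,-38,0],[0,-38,0],[0,-38,0],[0,-38,0],[0,-38,0],[0,-38,0],[0,-20,0],[0,-12,0],[0,0,0],[0,0,0]],"rot":[[0,0,0],[0,0,0],[0,0,0],[0,0,0],[0,0,0],[0,0,0],[0,0,0],[0,0,0],[0,0,0],[0,0,0]],"grip":[100,100,100,100,100,100,100,100,100,100]}'
python3 - <<'E'
from m import *
for n in ['wrist','side','scene']: snap(n,n+'7')
s=r.sense(); print(s['tcp_pos'],np.degrees(np.arctan2(s['ee_rot'][1][1],s['ee_rot'][0][1])))
for n in ['wrist7','side7','scene7']:
    c=load(n)
    for k in blobs(c,(20,120,80),(35,255,255),200): print(n,k.reshape(-1,2).mean(0).round(),topfit(c,k,.038))
    print(labels(c))
W=load('wrist7')
for l in labels(W): print(plane(W,*l[0],.038))
E
```

```text
time_s: 13.08
tcp_pos: [0.4627, 0.3557, 0.1804]
ee_rot: [[-0.993, -0.12, -0.0], [-0.12, 0.993, -0.001], [0.0, -0.001, -1.0]]
wrist_force: [0.2, 1.4, 0.5]
gripper_width: 0.9
time_s: 13.92
tcp_pos: [0.4623, 0.0053, 0.2393]
ee_rot: [[-0.946, -0.324, 0.001], [-0.324, 0.946, 0.0], [-0.001, -0.0, -1.0]]
wrist_force: [1.6, 0.4, -0.3]
gripper_width: 1.0
time_s: 14.75
tcp_pos: [0.4626, -0.2529, 0.2385]
ee_rot: [[-0.947, -0.323, -0.0], [-0.323, 0.947, 0.0], [0.0, 0.0, -1.0]]
wrist_force: [0.4, -1.6, -0.1]
gripper_width: 0.997
[ 0.46295017 -0.25184971  0.23876445] 108.96941153800886
wrist7 [262. 159.] [ 462.5 -313.4   91.2   55.4   19.1]
[(array([260.9, 161.3]), 1677)]
side7 [342. 293.] [ 459.6 -324.7   99.8   66.6   19. ]
side7 [301. 153.] [461.9 344.4  95.3  81.7   6.9]
[(array([342.1, 290.2]), 144), (array([300.4, 150. ]), 67)]
scene7 [388. 283.] [472.4 365.  120.4  69.1   7.2]
scene7 [252. 181.] [ 474.8 -291.7  130.8   83.6   19.1]
scene7 [ 80. 144.] [ 832.4 -960.5  392.2  199.    79.9]
scene7 [580.  23.] [-2349.3  -507.2  1174.4   319.2    19.9]
[(array([388.3, 278.5]), 173), (array([251.7, 176.6]), 76), (array([584.,   0.]), 3)]
[ 0.46286548 -0.3150277   0.038     ]
```

```bash
python3 -m jog '{"delta_pos":[[0,-25,0],[0,-25,-20],[0,-13,-35],[0,0,-35],[0,0,-35],[0,0,-35],[0,0,-30],[0,0,-14],[0,0,-4],[0,0,0]],"rot":[[0,0,0],[0,0,0],[0,0,0],[0,0,0],[0,0,0],[0,0,0],[0,0,0],[0,0,0],[0,0,0],[0,0,0]],"grip":[100,100,100,100,100,100,100,100,100,100]}'; python3 -m jog '{"delta_pos":[[0,0,0],[0,0,0],[0,0,0],[0,0,0],[0,0,0],[0,0,0],[0,0,0],[0,0,0]],"rot":[[0,0,0],[0,0,0],[0,0,0],[0,0,0],[0,0,0],[0,0,0],[0,0,0],[0,0,0]],"grip":[60,40,40,40,40,40,40,40]}'
```

```text
time_s: 15.73
tcp_pos: [0.4629, -0.3149, 0.0297]
ee_rot: [[-0.946, -0.325, -0.002], [-0.325, 0.946, 0.001], [0.002, 0.001, -1.0]]
wrist_force: [-0.2, 1.0, 0.1]
gripper_width: 1.001
time_s: 16.4
tcp_pos: [0.463, -0.316, 0.0311]
ee_rot: [[-0.946, -0.324, 0.0], [-0.324, 0.946, -0.0], [-0.0, -0.0, -1.0]]
wrist_force: [-0.6, 1.0, 3.2]
gripper_width: 0.621
```

```bash
python3 -m jog '{"delta_pos":[[0,0,10],[0,0,25],[0,0,35],[0,0,35],[0,0,35],[0,0,35],[0,0,35],[0,0,25],[0,0,0],[0,0,0]],"rot":[[0,0,0],[0,0,0],[0,0,0],[0,0,0],[0,0,0],[0,0,0],[0,0,0],[0,0,0],[0,0,0],[0,0,0]],"grip":[40,40,40,40,40,40,40,40,40,40]}'; python3 -m jog '{"delta_pos":[[6,15,0],[12,30,0],[13,34,0],[13,34,0],[13,34,0],[13,34,0],[13,34,0],[13,34,0],[13,34,0],[13,34,0]],"rot":[[0,0,0],[0,0,0],[0,0,0],[0,0,0],[0,0,0],[0,0,0],[0,0,0],[0,0,0],[0,0,0],[0,0,0]],"grip":[40,40,40,40,40,40,40,40,40,40]}'; python3 -m jog '{"delta_pos":[[13,34,0],[13,34,0],[9,30,0],[5,15,0],[0,0,0],[0,0,0]],"rot":[[0,0,0],[0,0,0],[0,0,0],[0,0,0],[0,0,0],[0,0,0]],"grip":[40,40,40,40,40,40]}'
```

```text
time_s: 17.23
tcp_pos: [0.4629, -0.3158, 0.2668]
ee_rot: [[-0.946, -0.323, 0.003], [-0.323, 0.946, -0.0], [-0.003, -0.001, -1.0]]
wrist_force: [0.0, 0.4, -3.6]
gripper_width: 0.616
time_s: 18.07
tcp_pos: [0.5838, 0.0027, 0.2628]
ee_rot: [[-0.946, -0.323, -0.006], [-0.323, 0.946, -0.001], [0.005, 0.001, -1.0]]
wrist_force: [0.7, -0.3, -2.1]
gripper_width: 0.618
time_s: 18.57
tcp_pos: [0.6239, 0.1143, 0.2629]
ee_rot: [[-0.946, -0.324, -0.005], [-0.324, 0.946, -0.002], [0.005, 0.0, -1.0]]
wrist_force: [-0.1, -0.4, -2.8]
gripper_width: 0.616
```

Box 1 weighs about 2.6 N in the gripper, which agrees with it being the full one. I lower it onto the pan and ride the pan down gently.

```bash
python3 -m jog '{"delta_pos":[[1,2,-12],[0,2,-18],[0,0,-13],[0,0,-5],[0,0,-2],[0,0,-2],[0,0,-2],[0,0,-2],[0,0,-3],[0,0,-3]],"rot":[[0,0,0],[0,0,0],[0,0,0],[0,0,0],[0,0,0],[0,0,0],[0,0,0],[0,0,0],[0,0,0],[0,0,0]],"grip":[40,40,40,40,40,40,40,40,40,40]}'; python3 -m jog '{"delta_pos":[[0,0,-3],[0,0,-3],[0,0,-3],[0,0,-3],[0,0,-3],[0,0,-2],[0,0,-2],[0,0,-2],[0,0,0],[0,0,0]],"rot":[[0,0,0],[0,0,0],[0,0,0],[0,0,0],[0,0,0],[0,0,0],[0,0,0],[0,0,0],[0,0,0],[0,0,0]],"grip":[40,40,40,40,40,40,40,40,40,40]}'; python3 - <<'E'
from m import *
snap('scene','sc8'); c=load('sc8')
print(r.sense()['wrist_force'])
cv2.imwrite('pics/v8.png',cv2.resize(c['frame'][150:300,200:400],None,fx=4,fy=4,interpolation=2)[:,:,::-1])
E
```

```text
time_s: 19.4
tcp_pos: [0.6263, 0.1183, 0.2044]
ee_rot: [[-0.946, -0.324, 0.002], [-0.324, 0.946, 0.001], [-0.002, 0.0, -1.0]]
wrist_force: [0.0, -0.0, -0.5]
gripper_width: 0.622
time_s: 20.23
tcp_pos: [0.6257, 0.1178, 0.1823]
ee_rot: [[-0.946, -0.323, -0.001], [-0.323, 0.946, -0.0], [0.001, -0.0, -1.0]]
wrist_force: [-0.4, -0.3, -1.3]
gripper_width: 0.617
[ 0.31872932 -0.88368185 -1.09442489]
```

View pics/v8.png

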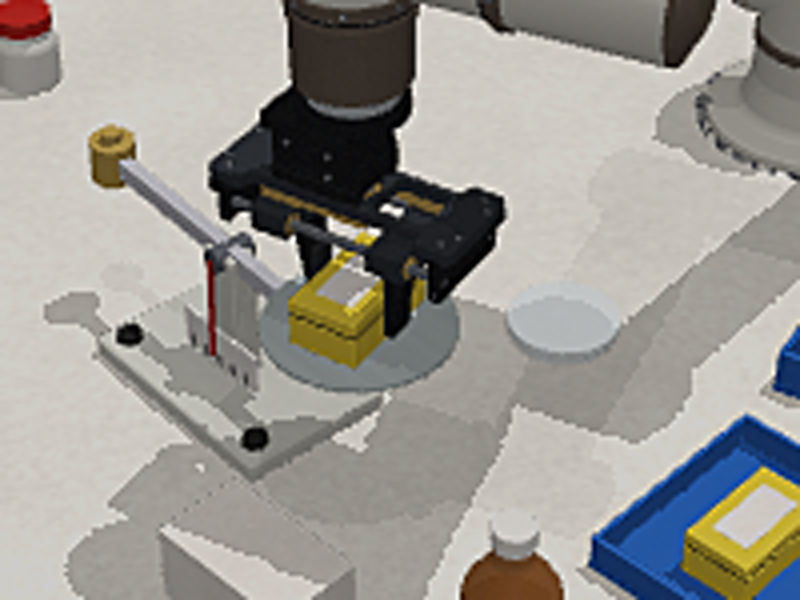

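The pan is following the box down: the needle tip has moved from (224,362) to (212,352) in the crop. Box 2 lies in the tray at (745,530). I continue to the stop.

```bash
python3 -m jog '{"delta_pos":[[0,0,-2],[0,0,-2],[0,0,-2],[0,0,-1],[0,0,-1],[0,0,0],[0,0,0]],"rot":[[0,0,0],[0,0,0],[0,0,0],[0,0,0],[0,0,0],[0,0,0],[0,0,0]],"grip":[40,40,40,40,40,40,40]}'; python3 -m jog '{"delta_pos":[[0,0,-1],[0,0,0],[0,0,0]],"rot":[[0,0,0],[0,0,0],[0,0,0]],"grip":[40,40,40]}'
```

```text
time_s: 20.87
tcp_pos: [0.6257, 0.118, 0.1744]
ee_rot: [[-0.946, -0.323, -0.001], [-0.323, 0.946, -0.0], [0.001, -0.0, -1.0]]
wrist_force: [0.2, -1.0, -0.3]
gripper_width: 0.62
time_s: 21.12
tcp_pos: [0.6258, 0.1181, 0.1735]
ee_rot: [[-0.946, -0.324, -0.0], [-0.324, 0.946, 0.0], [0.0, 0.0, -1.0]]
wrist_force: [-0.1, -1.0, -0.4]
gripper_width: 0.619
```

```bash
python3 -m jog '{"delta_pos":[[0,0,-1],[0,0,0],[0,0,0],[0,0,0],[0,0,0],[0,0,0],[0,0,0],[0,0,0],[0,0,5],[0,0,10]],"rot":[[0,0,0],[0,0,0],[0,0,0],[0,0,0],[0,0,0],[0,0,0],[0,0,0],[0,0,0],[0,0,0],[0,0,0]],"grip":[40,40,62,66,75,100,100,100,100,100]}'; python3 -m jog '{"delta_pos":[[0,0,20],[0,0,30],[0,0,30],[-10,0,30],[-20,0,10],[-30,-10,0],[-30,-20,0],[-30,-20,0],[-20,-20,0],[0,0,0]],"rot":[[0,0,0],[0,0,0],[0,0,0],[0,0,0],[0,0,0],[0,0,0],[0,0,0],[0,0,0],[0,0,0],[0,0,0]],"grip":[100,100,100,100,100,100,100,100,100,100]}'; python3 -m jog '{"delta_pos":[[0,0,0],[0,0,0],[0,0,0],[0,0,0],[0,0,0],[0,0,0],[0,0,0],[0,0,0]],"rot":[[0,0,0],[0,0,0],[0,0,0],[0,0,0],[0,0,0],[0,0,0],[0,0,0],[0,0,0]],"grip":[100,100,100,100,100,100,100,100]}'
python3 - <<'E'
from m import *
for n in ['scene','side']: snap(n,n+'9')
S,D=load('scene9'),load('side9'); ls,ld=labels(S),labels(D); print(ls,ld)
for a in ls:
  for b in ld:
    x,e=tri([(S,*a[0]),(D,*b[0])])
    if max(e)<.01: print(a[0],b[0],x.round(4),np.round(e,4))
o=np.zeros((520,780,3),np.uint8)
o[:]=cv2.resize(S['frame'][150:330,200:470],(780,520),interpolation=2); o[:200,560:]=cv2.resize(D['frame'][110:210,260:370],(220,200)); cv2.imwrite('pics/v9.png',o[:,:,::-1])
# bystander shift: difference vs first scene
d=cv2.absdiff(S['frame'],load('scene0')['frame']).max(2)
for nm,(x,y) in dict(petri=(340,233),bottle=(328,306),jar=(206,160),beaker=(181,193),carton=(264,294),marker=(403,362)).items(): print(nm,np.mean(d[y-14:y+14,x-14:x+14]>40).round(3))
E
```

```text
time_s: 21.95
tcp_pos: [0.6252, 0.1178, 0.1866]
ee_rot: [[-0.946, -0.323, -0.003], [-0.323, 0.946, -0.001], [0.003, 0.0, -1.0]]
wrist_force: [1.0, -0.3, 0.2]
gripper_width: 0.983
time_s: 22.78
tcp_pos: [0.4823, 0.0455, 0.3098]
ee_rot: [[-0.947, -0.322, 0.002], [-0.322, 0.947, 0.001], [-0.002, 0.0, -1.0]]
wrist_force: [-0.5, 0.3, 0.6]
gripper_width: 0.997
time_s: 23.45
tcp_pos: [0.4861, 0.0482, 0.3073]
ee_rot: [[-0.946, -0.324, -0.0], [-0.324, 0.946, -0.0], [0.001, -0.0, -1.0]]
wrist_force: [-0.6, 0.1, -0.5]
gripper_width: 0.997
[(array([388.3, 278.5]), 173), (array([288.9, 221.7]), 152), (array([584.4,   1.2]), 10)] [(array([356.4, 160.1]), 84), (array([300.4, 150. ]), 67)]
[388.3 278.5] [300.4 150. ] [0.4625 0.3564 0.0424] [0.0005 0.0005]
[288.9 221.7] [356.4 160.1] [0.6252 0.1185 0.1796] [0.0008 0.0008]
petri 0.117
bottle 0.0
jar 0.399
beaker 0.001
carton 0.0
marker 0.0
```

View pics/v9.png

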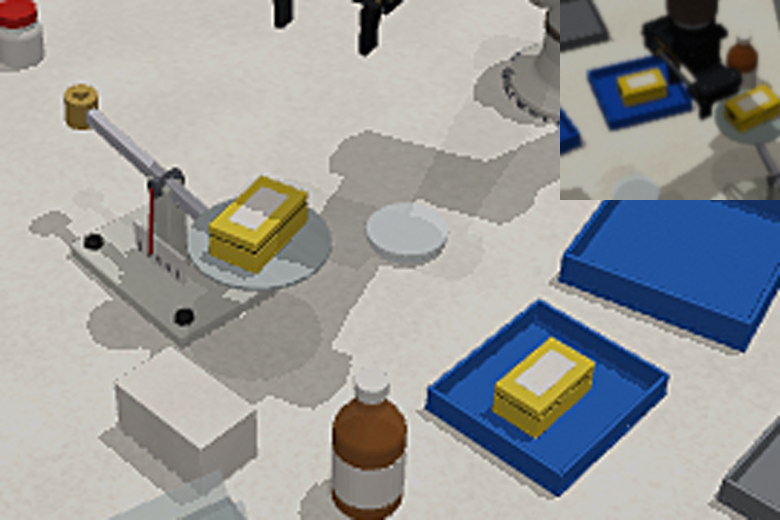

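The full box rests on the lowered pan with its top at 0.180, so its underside is at 0.142. The empty box lies in the tray with its top at 0.042. The jar's pixel difference (0.399) is probably the arm's moving shadow. I compare the lid position, then hand in.

```bash
python3 - <<'E'
from m import *
from station import finish_job
for n in ['scene0','scene9']:
    k=[k.reshape(-1,2).mean(0).round(1) for k in blobs(load(n),(0,150,80),(6,255,255),40)+blobs(load(n),(172,150,80),(180,255,255),40)]; print(n,[q.tolist() for q in k if abs(q[0]-206)<25])
print(finish_job())
E
```

```text
scene0 [[205.2, 154.2]]
scene9 [[205.2, 154.3]]
the job is handed in; nothing more can be done
None
```

The job is handed in at about 23.5 s: the full box is on the lowered pan and the empty box is on the floor of the small blue tray. The hand-in reported no verdict.

- **Which box is full:** I weighed the box that stood nearer the balance first. The pan stayed up for about 1.3 s after I let go, so I moved that box to the tray. The other box pulled about 2.5 N in the gripper, so I lowered it onto the pan and followed the pan down to its stop before letting go.
- **Full box on the pan:** its centre is at (0.625, 0.1185), within 2 mm of the pan centre I measured. Its underside is at about 0.142 m, the pan-down height, and the needle has swung to the sunk side.
- **Empty box in the tray:** it lies flat at (0.4625, 0.356), about 3 mm from the tray centre. Its top is at 0.042 m, matching the tray floor plus the box height.
- **Other things on the bench:** the jar's image patch had changed a lot and the petri dish's slightly. The jar's red lid is within 0.1 pixel of its start position. The petri dish I judged only by eye, as shadow. The bottle, beaker, carton and marker patches showed almost no change.
- **Disagreement:** box 2's first height fix came out at 27 mm from a partly hidden label. Another pair of views gave 38.5 mm, and I used that.

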